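# Rap the last spacer out of a feed tube

### The job

The last brass spacer is stuck in the upturned red-capped feed tube. Take the tube by its cap, keep hold of it and rap its open end smartly on the steel bench block until the spacer drops out and lies on the block, then stand the empty tube back on the desk beside the block, cap up. Leave the blue-capped tube standing where it is.

Things in the scene. Friction and masses are not known exactly. Their poses are not given: they have to be found in the camera images.
- tube_red: The feed tube to empty: a clear round tube 42 mm across (bore 35 mm, open at the bottom) with a ribbed red cap 46 mm across on its upper end; 112 mm tall in all, 150 g. It stands upturned, open end down. Origin at the centre of the open end, z along the tube up to the cap; the cap, the place to grip, spans z = 82 to 112 mm. Three steel spring plungers stick out 3 mm from the wall at z = 30 mm.
- spacer: Brass sleeve, 32 mm across, 18 mm high, 90 g, upright in the clear tube, gripped by the sprung balls in its wall, lower end 22 mm above the open end. Origin: centre of its lower end. Carrying or gently setting down hardly moves it. Sharp raps on the block, the tube held firmly, shift it down (about 3 mm at 0.1 m/s, 5 mm at 0.15 m/s); after 12 mm it drops out. Mostly one to three raps at 0.2 m/s.
- bench_block: Steel bench block 100 x 100 mm on a thin rubber sheet 104 x 104 mm; flat top 20 mm above the desk. Fixed. Origin at the centre of its underside, z up, x and y along its sides.
- tube_blue: An empty feed tube of the same make and size, with a blue cap: a bystander. Origin at the centre of its open end, z up.
Things that resemble listed ones, but are neither listed nor needed, are in the scene too. What is shaped like the tube_red but green or pink is not meant.

How it is judged:
On the way, in this order (a step that is already met when the one before it is completed fails the run):
1. the red-capped tube is held over the steel block, its open end clear of the block by 10 mm or more, the spacer still inside (z of tube_red in the frame of bench_block above 0.03 m and x of tube_red in the frame of bench_block between -0.048 and 0.048 m and y of tube_red in the frame of bench_block between -0.048 and 0.048 m and z of spacer in the frame of tube_red above 0.012 m and contact force between the fingers and tube_red above 0.5 N), for 0.1 s.
2. the tube, still held, is struck on the block (3 N or more) with the spacer in it (contact force between tube_red and bench_block above 3 N and contact force between the fingers and tube_red above 0.5 N and z of spacer in the frame of tube_red above 0.006 m).
3. the spacer has dropped onto the block while the tube is held (z of spacer in the frame of bench_block between 0.017 and 0.026 m and x of spacer in the frame of bench_block between -0.05 and 0.05 m and y of spacer in the frame of bench_block between -0.05 and 0.05 m and contact force between the fingers and tube_red above 0.5 N), for 0.05 s.
At the end, for the whole second after the job is handed in: The spacer lies at rest on the steel block (its centre anywhere within the block's top), out of the tube, and the red-capped tube stands released and at rest on the desk, cap up (within 10 degrees of vertical, open end within 8 mm of the desk's top) (z of spacer in the frame of bench_block between 0.017 and 0.042 m and x of spacer in the frame of bench_block between -0.05 and 0.05 m and y of spacer in the frame of bench_block between -0.05 and 0.05 m and linear speed of each of spacer, tube_red below 0.03 m/s and height (world z) of tube_red between -0.005 and 0.008 m and angle between tube_red's own z axis and vertical below 0.17 rad); the robot touches nothing.
It fails at once if the red-capped tube is let go in the air (open end more than 10 mm above the block's top level and no finger on it) (height (world z) of tube_red above 0.03 m and contact force between the fingers and tube_red below 0.05 N).
It fails at once if the blue-capped tube is moved more than 30 mm or tipped more than 15 degrees (distance of tube_blue from where it was at the start of the episode above 0.03 m or angle between tube_blue's own z axis and vertical above 0.26 rad).
It also fails if it takes over 45 s, if anything falls off the work surface, if the arm or the gripper's body presses on something with over 40 N, if the wrist force passes 120 N, or if a joint passes its speed limit or range.

### The arm

A 6-joint arm with a two-finger parallel gripper is mounted at the origin on a cart in front of the work surface, level with it; the furniture and walls round the work are solid. World frame = base frame: x ahead of the robot, y to its left, z up, the work surface at z = 0. Lengths are in m, angles in rad, forces in N, time in s.
With the tool pointing down it reaches from about 0.35 to 0.975 m from the base axis. Payload 4.9 kg.
Tool frame: the origin (TCP) lies at the very end of the fingers, on their centre line; the grasp point (between the pads) lies 19 mm behind it; z points along the fingers, y is the line along which they close (so a half turn about z gives the same grasp; the last joint's range is limited). The gripper opens to 85 mm and grips with 20 to 120 N. Pads are 22 mm wide; open, the fingers measure 114 mm over their backs; the gripper's body (76 mm by 85 mm) begins 54 mm behind the grasp point. The pads swing forward as they close: fully open they stand 13 mm farther back than shut.
Start: joints at [1.119, 0.053, 1.613, -0, 1.476, -0.119], TCP at [0.204, 0.591, 0.231] pointing down, gripper open.
Joint ranges: [-3.01, 3.01], [-1.01, 2.22], [0.06, 2.58], [-1.02, 4.17], [0.09, 2.62], [-3.14, 3.14]. Speed limits (rad/s): [2.57, 2.57, 3.14, 3.14, 3.14, 3.14].

### API

Orientations are given as a rotation vector (axis times angle).
In Python, from station import ctrl gives the robot as it stands.
- The arm moves only by the tool jog_arm, never from a script. Its argument "plan" is a list of rows, each a list of 7 numbers: the shift along the tool's x, y, z in units of 0.02 m (1.0 is 0.02 m), then the turn, a rotation vector about the tool's x, y, z in units of 45 degrees (1.0 is 45 degrees), then the opening, from -1 (shut) to 1 (fully open). A call has 1 to 8 rows; each row shifts and turns the commanded pose from where the row before left it, along the tool's axes as they then stand; what a row does not reach is not made up. A row lasts 1/10 s, in which the tool goes at most 50 mm and 8.59 degrees, less where a joint would pass 70% of its speed; a pose out of reach is approached as far as the arm can. A call with a number of a shift or a turn outside -1 to 1 is refused whole. A call with a gripper value outside its range is refused whole. The fingers move at their own pace and stop on an object; "grip_force" is the grip in N (left out, the last holds). Time passes only in rows, so rows that do not move let the fingers close. It gives the time, the measured TCP pose, the force, the opening and the grip force at its end, in the units of the state.
- ctrl.get_obs(): the state, without advancing time (a new reading comes with each control period).
- ctrl.get_image(name): name is "scene" or "top"; returns (picture, depth): 384x512x3 uint8, red, green, blue; 384x512 float32, m along the optical axis (not along the pixel's ray), 0 where there is no reading.
- ctrl.camera_info(name): a dict with "camera_matrix" (3x3 intrinsics, pixels), "rvec" (rotation vector, rad) and "tvec" (3), from world to camera coordinates, as OpenCV has them. Camera axes: x right, y down, z forward; pixel columns grow to the right and rows downward; lengths in m; the calibration is good to about 2 mm. A picture is of the moment at which its call begins. camera_info takes no time and is no camera call.
- ctrl.finish_job(): hands the job in; it is judged then, once.
The state is a dict: "t": time; "q": joint angles; "dq": joint speeds; "effort": joint torques, N m; "tool_pos": TCP position; "tool_rot": TCP orientation; "contact_force": force on the tool from outside, world axes, zero at the start; "wrist_torque": the same for the moment, N m; "opening": finger opening in m; "grip_force": force on a finger pad.
Only numpy, scipy, OpenCV 4.12 (cv2) and the standard library are available. Lean on these libraries where they do the work, as an engineer would, in place of code of your own. Each camera call takes 0.05 s, during which the arm holds its last target. There are 200 camera calls.

## Working session

There is one attempt and no reset: what is moved stays moved. The work goes in short steps, Python scripts to look and compute and a tool call to move; the robot and the scene stay as the last step left them, time stands still between calls to the robot, and variables do not carry over. Pictures are saved under pics/ and viewed, at most 10 in all, crops included, and the job is handed in when it is done.

Besides the shell and the picture viewer there is one more tool, called after "Emit:" by a JSON object that holds its "op" and its "data". jog_arm: Moves the arm, as the interface text tells. Shifts and turns lie within -1 to 1; 1 stands for 0.02 m of shift or 45 degrees of turn. Its arguments: {"type":"object","properties":{"plan":{"type":"array"},"grip_force":{"type":"number"}},"required":["plan"]}

```bash
mkdir -p pics
cat > h.py <<'E'
import numpy as np, cv2
from station import ctrl
def grab(n):
    im,d=ctrl.get_image(n); c=ctrl.camera_info(n)
    K=np.array(c["camera_matrix"]);R=cv2.Rodrigues(np.array(c["rvec"],float))[0];t=np.array(c["tvec"],float).ravel()
    v,u=np.mgrid[:384,:512]
    P=np.stack([(u-K[0,2])/K[0,0]*d,(v-K[1,2])/K[1,1]*d,d],-1)
    return im,d,(P-t)@R,(K,R,t)
E
python3 - <<'E'
from h import *
for n in("scene","top"):
    im,d,W,c=grab(n); np.savez(n+"0.npz",im=im,d=d,W=W); cv2.imwrite(f"pics/{n}0.png",im[...,::-1]); print(n,-c[1].T@c[2])
o=ctrl.get_obs();print(o)
E
```

```text
scene [ 0.12458262 -0.37558529  0.55139453]
top [0.39216265 0.2625441  0.89996458]
{'t': 0.1, 'q': array([ 1.11897117e+00,  5.33155480e-02,  1.61416871e+00, -4.19260473e-05,
        1.47599514e+00, -1.19021873e-01]), 'dq': array([ 1.57260076e-03, -1.90585260e-03, -1.71649817e-03,  3.53660802e-04,
        7.99897220e-05, -1.25830757e-03]), 'effort': array([-4.65922494e-04, -3.94903672e+01, -3.71362531e+01, -1.97925901e-04,
        3.92313232e-03,  3.88070146e-05]), 'tool_pos': array([0.20395712, 0.59018285, 0.23016346]), 'tool_rot': array([-5.20269209e-01, -3.09771369e+00,  2.86181006e-03]), 'contact_force': array([-0.0209286 , -0.43278555,  0.30148258]), 'wrist_torque': array([ 0.01574368, -0.03182621, -0.00773012]), 'grip_force': 0.0, 'opening': 0.08481201881322484}
```

View pics/scene0.png

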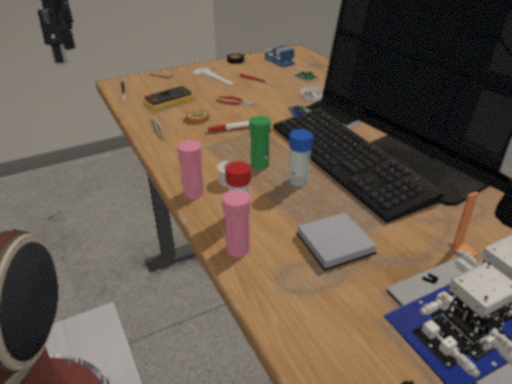

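View pics/top0.png

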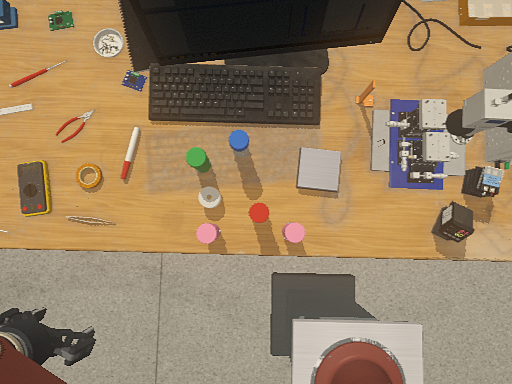

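The scene view shows the red cap at (238,170), pink tubes at (191,170) and (237,222), blue at (300,155) and the block at (337,240). In the top view: red (259,212), pinks (206,233) and (293,232), white thing (209,197), blue (239,140), block (319,169).

```bash
cat > m.py <<'E'
from h import *
def pts(n,win,lo,hi,zmin):
    z=np.load(n+"0.npz");h=cv2.cvtColor(z["im"],cv2.COLOR_RGB2HSV);W=z["W"];u0,v0,u1,v1=win
    m=np.zeros(h.shape[:2],bool);m[v0:v1,u0:u1]=1
    for a,b in zip(lo,hi): pass
    m&=(cv2.inRange(h,lo,hi)>0)&(z["d"]>0)&(W[...,2]>zmin)
    return W[m]
def circ(P):
    top=np.percentile(P[:,2],90);P=P[P[:,2]>top-.006]
    (c,r)=cv2.minEnclosingCircle(P[:,:2].astype(np.float32)); return np.round([*P.mean(0),*c,r,len(P)],4)
A=(0,0,0);B=(180,255,255)
print("red top",circ(pts("top",(245,198,274,228),(0,150,60),B,.06)))
P=pts("scene",(222,155,254,190),(0,150,60),B,.06);print("red scene",circ(P),P.min(0),P.max(0))
for n,w in dict(pinkL=(190,218,222,250),pinkR=(278,218,310,248),white=(195,183,225,212),green=(182,144,212,172),blue=(226,126,252,154)).items():
    print(n,circ(pts("top",w,A,B,.015)))
P=pts("top",(285,135,355,205),A,B,.012);P=P[P[:,2]<.03]
print("block",len(P),np.median(P[:,2]),cv2.minAreaRect(P[:,:2].astype(np.float32)))
P=pts("scene",(285,205,385,275),A,B,.014);P=P[P[:,2]<.03]
print("block s",len(P),np.median(P[:,2]),cv2.minAreaRect(P[:,:2].astype(np.float32)))
W=np.load("top0.npz")["W"];print("edge",W[235:256:3,330].round(3).tolist())
E
python3 m.py
```

```text
red top [4.113e-01 2.535e-01 1.112e-01 4.116e-01 2.537e-01 2.280e-02 3.290e+02]
red scene [4.090e-01 2.457e-01 1.128e-01 4.104e-01 2.490e-01 2.250e-02 2.970e+02] [0.38742502 0.22632229 0.08699192] [0.43162569 0.26900678 0.11571436]
pinkL [3.628e-01 3.670e-01 1.113e-01 3.626e-01 3.669e-01 2.310e-02 3.350e+02]
pinkR [3.701e-01 1.733e-01 1.112e-01 3.701e-01 1.729e-01 2.320e-02 3.270e+02]
white [4.478e-01 3.746e-01 3.330e-02 4.481e-01 3.746e-01 2.580e-02 3.330e+02]
green [5.317e-01 3.972e-01 1.112e-01 5.321e-01 3.973e-01 2.330e-02 3.180e+02]
blue [5.739e-01 3.031e-01 1.113e-01 5.745e-01 3.032e-01 2.300e-02 3.070e+02]
block 1603 0.019379555776660843 ((0.5262494087219238, 0.10450445115566254), (0.10049542784690857, 0.09971790015697479), 85.13150787353516)
block s 2423 0.021237303164121247 ((0.5644937753677368, 0.09820178151130676), (0.10257747769355774, 0.18059559166431427), 85.43331146240234)
edge [[0.362, 0.071, 0.0], [0.355, 0.071, 0.0], [0.347, 0.071, -0.0], [0.34, 0.071, 0.001], [0.332, 0.071, -0.0], [0.325, 0.07, -0.003], [0.317, 0.071, -0.0]]
```

Emit:
{"op": "jog_arm", "data": {"plan": [[0, 0, 0, 0, 0, 0.19, 1], [0, 0, 0, 0, 0, 0.19, 1], [0, 0, 0, 0, 0, 0.19, 1], [0, 0, 0, 0, 0, 0.19, 1], [0, 0, 0, 0, 0, 0.19, 1], [0, 0, 0, 0, 0, 0.19, 1], [0, 0, 0, 0, 0, 0.19, 1], [0, 0, 0, 0, 0, 0.19, 1]]}}

```text
t: 0.9
tool_pos: [0.204, 0.5904, 0.2306]
tool_rot: [2.179, 2.263, -0.002]
contact_force: [-0.1, 0.7, -0.3]
opening: 0.0852
grip_force: 0.0
```

```bash
cat > d.py <<'E'
import sys
from h import *
o=ctrl.get_obs();R=cv2.Rodrigues(o["tool_rot"])[0];p=o["tool_pos"]
g=np.array(eval(sys.argv[1]))
T=np.array([[0,1,0],[1,0,0],[0,0,-1.]])
print("pos",p.round(4),"units tool",((g-p)@R/.02).round(2),"turn",(cv2.Rodrigues(R.T@T)[0].ravel()/(np.pi/4)).round(3),"F",o["contact_force"].round(1),"open",round(o["opening"],4),"grip",round(float(o["grip_force"]),1),"t",o["t"])
E
python3 d.py "[.411,.2525,.23]"
```

```text
pos [0.204  0.5904 0.2306] units tool [-17.27   9.7    0.04] turn [-0.001  0.001  0.048] F [-0.1  0.7 -0.3] open 0.0852 grip 0.0 t 0.9
```

Emit:
{"op": "jog_arm", "data": {"plan": [[0, 0, 0, 0, 0, 0.05, 1], [-1, 0.5, 0, 0, 0, 0, 1], [-1, 0.5, 0, 0, 0, 0, 1], [-1, 0.5, 0, 0, 0, 0, 1], [-1, 0.5, 0, 0, 0, 0, 1], [-1, 0.5, 0, 0, 0, 0, 1], [-1, 0.5, 0, 0, 0, 0, 1], [-1, 0.5, 0, 0, 0, 0, 1]]}}

```text
t: 1.7
tool_pos: [0.2749, 0.45, 0.2307]
tool_rot: [2.216, 2.227, -0.002]
contact_force: [0.6, -0.5, 0.3]
opening: 0.0855
grip_force: 0.0
```

Emit:
{"op": "jog_arm", "data": {"plan": [[-1, 0.6, 0, 0, 0, 0, 1], [-1, 0.6, 0, 0, 0, 0, 1], [-1, 0.6, 0, 0, 0, 0, 1], [-1, 0.6, 0, 0, 0, 0, 1], [-1, 0.6, 0, 0, 0, 0, 1], [-1, 0.6, 0, 0, 0, 0, 1], [-1, 0.6, 0, 0, 0, 0, 1], [-1, 0.6, 0, 0, 0, 0, 1]]}}

```text
t: 2.5
tool_pos: [0.3717, 0.2905, 0.2308]
tool_rot: [-2.216, -2.227, 0.001]
contact_force: [-0.1, -0.3, 1.0]
opening: 0.0852
grip_force: 0.0
```

```bash
python3 d.py "[.411,.2525,.23]"
```

```text
pos [0.3717 0.2905 0.2308] units tool [-1.91  1.95  0.04] turn [-0.001  0.     0.006] F [-0.1 -0.3  1. ] open 0.0852 grip 0.0 t 2.5
```

Emit:
{"op": "jog_arm", "data": {"plan": [[-0.95, 0.95, 0, 0, 0, 0, 1], [-0.95, 0.95, 0, 0, 0, 0, 1], [0, 0, 1, 0, 0, 0, 1], [0, 0, 1, 0, 0, 0, 1], [0, 0, 1, 0, 0, 0, 1], [0, 0, 1, 0, 0, 0, 1], [0, 0, 1, 0, 0, 0, 1], [0, 0, 0, 0, 0, 0, 1]]}}

```text
t: 3.3
tool_pos: [0.4073, 0.2526, 0.1276]
tool_rot: [-2.214, -2.225, 0.011]
contact_force: [-0.6, 1.1, -0.8]
opening: 0.0852
grip_force: 0.0
```

```bash
python3 d.py "[.411,.2525,.075]"
python3 - <<'E'
from h import *
a,b=grab("scene")[0],grab("top")[0]
s=lambda i:cv2.resize(i,(400,400),interpolation=cv2.INTER_CUBIC)
cv2.imwrite("pics/c1.png",np.hstack([s(a[90:290,140:340]),s(b[140:290,180:330])])[...,::-1])
E
```

```text
pos [0.4073 0.2526 0.1276] units tool [0.   0.2  2.63] turn [-0.009  0.004  0.006] F [-0.6  1.1 -0.8] open 0.0852 grip 0.0 t 3.3
```

View pics/c1.png

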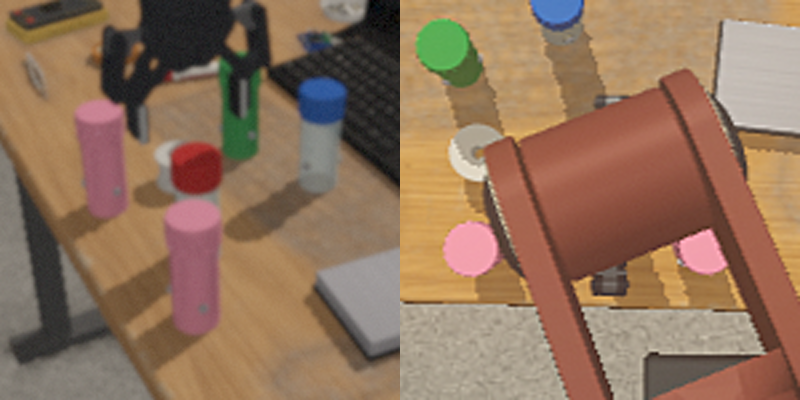

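The scene crop shows the open pads at about (140,125) and (240,95), above and either side of the red cap at (197,165). The pink tubes are clear of the fingers, so I descend.

Emit:
{"op": "jog_arm", "data": {"plan": [[0, 0.15, 0, 0, 0, 0, 1], [0, 0, 0.6, 0, 0, 0, 1], [0, 0, 0.6, 0, 0, 0, 1], [0, 0, 0.6, 0, 0, 0, 1], [0, 0, 0.6, 0, 0, 0, 1], [0, 0, 0.2, 0, 0, 0, 1], [0, 0, 0, 0, 0, 0, 1], [0, 0, 0, 0, 0, 0, 1]]}}

```text
t: 4.2
tool_pos: [0.413, 0.2538, 0.0794]
tool_rot: [2.216, 2.227, 0.0]
contact_force: [0.3, 0.3, -0.2]
opening: 0.0855
grip_force: 0.0
```

```bash
python3 d.py "[.411,.2525,.075]"
```

```text
pos [0.413  0.2538 0.0794] units tool [-0.06 -0.1   0.22] turn [ 0.    -0.     0.006] F [ 0.3  0.3 -0.2] open 0.0855 grip 0.0 t 4.2
```

Emit:
{"op": "jog_arm", "data": {"plan": [[-0.07, -0.1, 0.2, 0, 0, 0, 1], [0, 0, 0, 0, 0, 0, 0.3], [0, 0, 0, 0, 0, 0, 0], [0, 0, 0, 0, 0, 0, -0.5], [0, 0, 0, 0, 0, 0, -1], [0, 0, 0, 0, 0, 0, -1], [0, 0, 0, 0, 0, 0, -1], [0, 0, 0, 0, 0, 0, -1]], "grip_force": 90}}

```text
t: 5.0
tool_pos: [0.4115, 0.2526, 0.076]
tool_rot: [2.216, 2.226, 0.002]
contact_force: [-0.1, 1.2, 4.4]
opening: 0.0431
grip_force: 91.9
```

```bash
python3 d.py "[.411,.2525,.075]"
```

```text
pos [0.4115 0.2526 0.076 ] units tool [-0.   -0.02  0.05] turn [ 0.002 -0.001  0.006] F [-0.1  1.2  4.4] open 0.0431 grip 91.9 t 5.0
```

Emit:
{"op": "jog_arm", "data": {"plan": [[0, 0, -0.3, 0, 0, 0, -1], [0, 0, -0.6, 0, 0, 0, -1], [0, 0, -0.8, 0, 0, 0, -1], [0, 0, -0.8, 0, 0, 0, -1], [0, 0, -0.4, 0, 0, 0, -1], [0, 0, -0.1, 0, 0, 0, -1], [0, 0, 0, 0, 0, 0, -1], [0, 0, 0, 0, 0, 0, -1]]}}

```text
t: 5.8
tool_pos: [0.4102, 0.252, 0.1343]
tool_rot: [-2.215, -2.226, 0.003]
contact_force: [0.3, -1.4, -2.6]
opening: 0.0431
grip_force: 91.6
```

```bash
python3 d.py "[.526,.1045,.136]"
python3 - <<'E'
from h import *
a=grab("scene")[0]
cv2.imwrite("pics/c2.png",cv2.resize(a[60:260,140:340],(600,600),interpolation=cv2.INTER_CUBIC)[...,::-1])
E
```

```text
pos [0.4102 0.252  0.1343] units tool [-7.41  5.75 -0.09] turn [-0.002  0.001  0.006] F [ 0.3 -1.4 -2.6] open 0.0431 grip 91.6 t 5.8
```

View pics/c2.png

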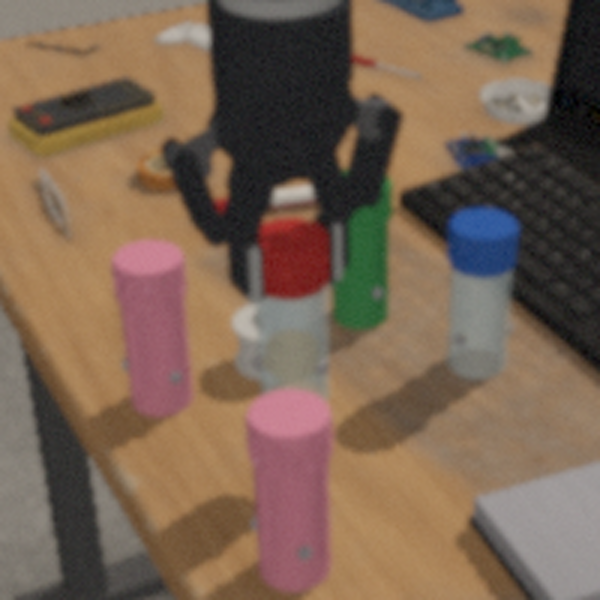

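The tube hangs straight, gripped by its cap at (293,258), with the spacer visible inside at (293,352). I carry it over the block.

Emit:
{"op": "jog_arm", "data": {"plan": [[-0.4, 0.3, 0, 0, 0, 0, -1], [-0.8, 0.6, 0, 0, 0, 0, -1], [-0.9, 0.7, 0, 0, 0, 0, -1], [-0.9, 0.7, 0, 0, 0, 0, -1], [-0.9, 0.7, 0, 0, 0, 0, -1], [-0.9, 0.7, 0, 0, 0, 0, -1], [-0.9, 0.7, 0, 0, 0, 0, -1], [-0.9, 0.7, 0, 0, 0, 0, -1]]}}

```text
t: 6.65
tool_pos: [0.514, 0.1193, 0.1347]
tool_rot: [-2.216, -2.226, 0.001]
contact_force: [1.3, -0.7, -2.1]
opening: 0.043
grip_force: 91.6
```

Emit:
{"op": "jog_arm", "data": {"plan": [[-0.5, 0.4, 0, 0, 0, 0, -1], [-0.3, 0.25, 0, 0, 0, 0, -1], [0, 0, 0, 0, 0, 0, -1], [0, 0, 0, 0, 0, 0, -1], [0, 0, 0, 0, 0, 0, -1]]}}

```text
t: 7.15
tool_pos: [0.5261, 0.1055, 0.1352]
tool_rot: [-2.215, -2.228, 0.0]
contact_force: [-0.0, 0.5, -2.6]
opening: 0.0435
grip_force: 91.6
```

```bash
python3 d.py "[.526,.1045,.096]"
python3 - <<'E'
from h import *
a=grab("scene")[0]
cv2.imwrite("pics/c3.png",cv2.resize(a[100:300,240:440],(600,600),interpolation=cv2.INTER_CUBIC)[...,::-1])
E
```

```text
pos [0.5261 0.1055 0.1352] units tool [-0.05 -0.    1.96] turn [-0.001 -0.     0.008] F [-0.   0.5 -2.6] open 0.0435 grip 91.6 t 7.15
```

View pics/c3.png

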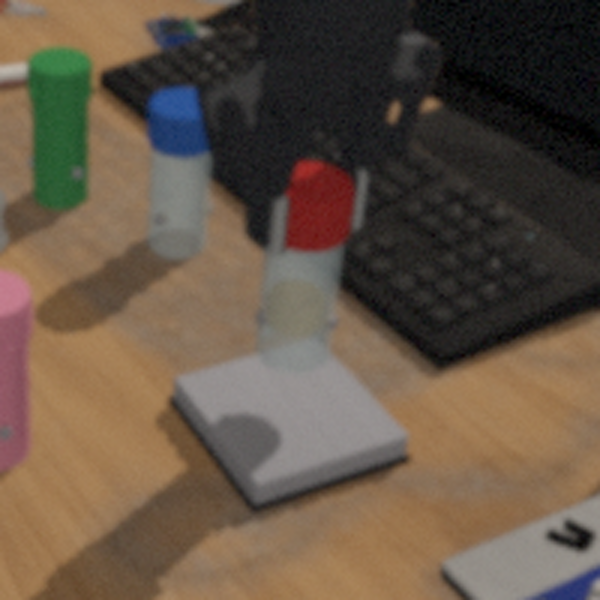

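The tube hangs over the middle of the block, tube foot at (297,355) and spacer at (297,308). Now the first rap at 0.2 m/s, about 5 mm past contact.

Emit:
{"op": "jog_arm", "data": {"plan": [[0, 0, 0.2, 0, 0, 0, -1], [0, 0, 1, 0, 0, 0, -1], [0, 0, 1, 0, 0, 0, -1], [0, 0, -0.6, 0, 0, 0, -1], [0, 0, -0.6, 0, 0, 0, -1], [0, 0, -0.6, 0, 0, 0, -1], [0, 0, -0.4, 0, 0, 0, -1], [0, 0, 0, 0, 0, 0, -1]], "grip_force": 110}}

```text
t: 8.0
tool_pos: [0.5276, 0.105, 0.1373]
tool_rot: [2.214, 2.225, 0.004]
contact_force: [0.6, 0.3, -2.3]
opening: 0.0427
grip_force: 118.9
```

```bash
python3 d.py "[.526,.1045,.096]"
python3 - <<'E'
from h import *
a=grab("scene")[0]
cv2.imwrite("pics/c4.png",cv2.resize(a[100:300,240:440],(600,600),interpolation=cv2.INTER_CUBIC)[...,::-1])
E
```

```text
pos [0.5276 0.105  0.1373] units tool [-0.03 -0.09  2.06] turn [ 0.004 -0.     0.006] F [ 0.6  0.3 -2.3] open 0.0427 grip 118.9 t 8.0
```

View pics/c4.png

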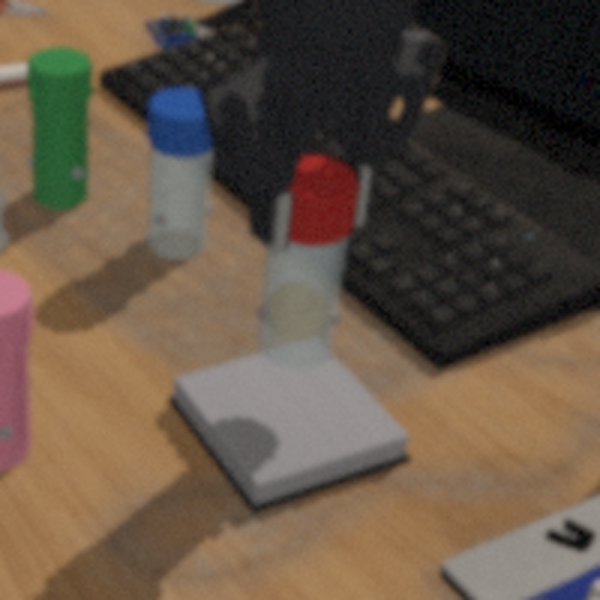

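The cap now sits 8 px higher while the spacer, at (297,311), stayed put. It has slid a few mm down the tube, so I rap again.

Emit:
{"op": "jog_arm", "data": {"plan": [[0, 0, 0.3, 0, 0, 0, -1], [0, 0, 1, 0, 0, 0, -1], [0, 0, 1, 0, 0, 0, -1], [0, 0, -0.6, 0, 0, 0, -1], [0, 0, -0.6, 0, 0, 0, -1], [0, 0, -0.6, 0, 0, 0, -1], [0, 0, -0.5, 0, 0, 0, -1], [0, 0, 0, 0, 0, 0, -1]]}}

```text
t: 8.85
tool_pos: [0.5277, 0.1049, 0.1373]
tool_rot: [2.214, 2.225, 0.004]
contact_force: [0.1, -0.5, -1.2]
opening: 0.043
grip_force: 127.5
```

```bash
python3 d.py "[.526,.1045,.096]"
python3 - <<'E'
from h import *
a=grab("scene")[0]
cv2.imwrite("pics/c5.png",cv2.resize(a[100:300,240:440],(600,600),interpolation=cv2.INTER_CUBIC)[...,::-1])
E
```

```text
pos [0.5277 0.1049 0.1373] units tool [-0.02 -0.09  2.07] turn [ 0.004 -0.     0.006] F [ 0.1 -0.5 -1.2] open 0.043 grip 127.5 t 8.85
```

View pics/c5.png

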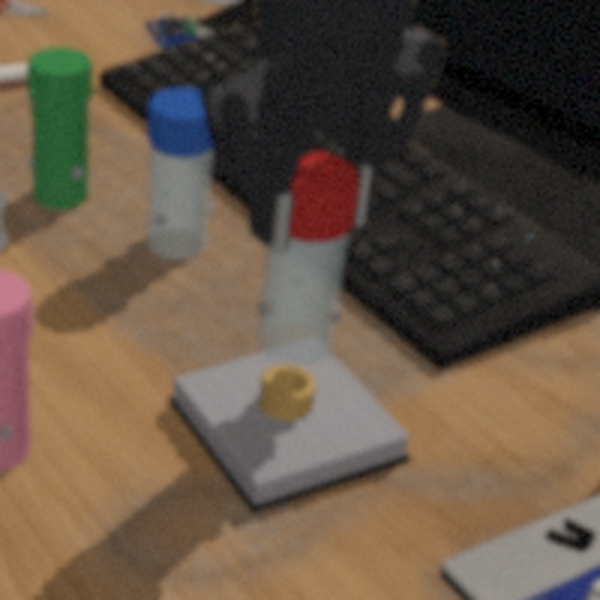

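The spacer stands on the block at (287,392) and the tube above it is empty. I carry the tube to the free desk to the left of the block.

Emit:
{"op": "jog_arm", "data": {"plan": [[0.3, 0, 0, 0, 0, 0, -1], [0.7, -0.2, 0, 0, 0, 0, -1], [0.9, -0.3, 0, 0, 0, 0, -1], [0.9, -0.3, 0, 0, 0, 0, -1], [0.9, -0.3, 0, 0, 0, 0, -1], [0.8, -0.3, 0, 0, 0, 0, -1], [0.4, 0, 0, 0, 0, 0, -1], [0.2, 0, 0, 0, 0, 0, -1]], "grip_force": 70}}

```text
t: 9.7
tool_pos: [0.4975, 0.2078, 0.1348]
tool_rot: [-2.214, -2.228, 0.001]
contact_force: [0.7, -0.6, -1.0]
opening: 0.0427
grip_force: 127.5
```

Emit:
{"op": "jog_arm", "data": {"plan": [[0, 0, 0.3, 0, 0, 0, -1], [0, 0, 0.6, 0, 0, 0, -1], [0, 0, 0.7, 0, 0, 0, -1], [0, 0, 0.6, 0, 0, 0, -1], [0, 0, 0.3, 0, 0, 0, -1], [0, 0, 0.1, 0, 0, 0, -1], [0, 0, 0, 0, 0, 0, -1], [0, 0, 0, 0, 0, 0, -1]]}}

```text
t: 10.5
tool_pos: [0.4985, 0.2068, 0.0839]
tool_rot: [2.216, 2.227, 0.001]
contact_force: [0.1, 0.2, -0.9]
opening: 0.0428
grip_force: 127.5
```

```bash
python3 d.py "[.50,.207,.075]"
python3 - <<'E'
from h import *
im,d,W,c=grab("scene")
h=cv2.cvtColor(im,cv2.COLOR_RGB2HSV)
m=((h[...,0]<5)|(h[...,0]>175))&(h[...,1]>170)&(h[...,2]>60)&(np.hypot(W[...,0]-.5,W[...,1]-.207)<.04)&(W[...,2]>.06)
P=W[m];print(len(P),P.min(0),P.max(0),np.percentile(P[:,2],[5,95]))
cv2.imwrite("pics/c6.png",cv2.resize(im[70:270,220:420],(600,600),interpolation=cv2.INTER_CUBIC)[...,::-1])
E
```

```text
pos [0.4985 0.2068 0.0839] units tool [0.01 0.07 0.44] turn [ 0.001 -0.     0.006] F [ 0.1  0.2 -0.9] open 0.0428 grip 127.5 t 10.5
404 [0.47547791 0.18129526 0.09958702] [0.51910337 0.22294938 0.14092066] [0.10247018 0.12610167]
```

View pics/c6.png

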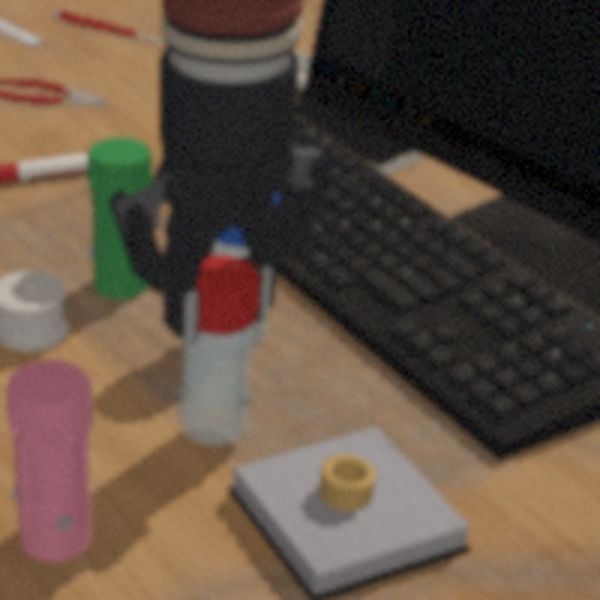

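The tube hangs upright over clear desk, its foot at (213,435), about 12 mm up, with blue well behind. I lower it until it touches.

Emit:
{"op": "jog_arm", "data": {"plan": [[0, 0, 0.15, 0, 0, 0, -1], [0, 0, 0.15, 0, 0, 0, -1], [0, 0, 0.1, 0, 0, 0, -1], [0, 0, 0, 0, 0, 0, -1]]}}

```text
t: 10.95
tool_pos: [0.4977, 0.2067, 0.0748]
tool_rot: [-2.216, -2.227, 0.001]
contact_force: [-0.0, -0.4, -2.2]
opening: 0.0426
grip_force: 127.5
```

Emit:
{"op": "jog_arm", "data": {"plan": [[0, 0, 0.1, 0, 0, 0, -1], [0, 0, 0, 0, 0, 0, -1]]}}

```text
t: 11.15
tool_pos: [0.4979, 0.2067, 0.073]
tool_rot: [-2.216, -2.227, 0.001]
contact_force: [-1.4, 0.1, -1.4]
opening: 0.043
grip_force: 127.5
```

Emit:
{"op": "jog_arm", "data": {"plan": [[0, 0, 0.1, 0, 0, 0, -1], [0, 0, 0, 0, 0, 0, -1]]}}

```text
t: 11.35
tool_pos: [0.4984, 0.2068, 0.0722]
tool_rot: [2.216, 2.227, 0.0]
contact_force: [-1.3, -1.3, 3.9]
opening: 0.043
grip_force: 128.2
```

The force has turned to +3.9 N, so the tube is on the desk. I release it.

Emit:
{"op": "jog_arm", "data": {"plan": [[0, 0, 0, 0, 0, 0, 0.15], [0, 0, 0, 0, 0, 0, 0.3], [0, 0, 0, 0, 0, 0, 0.6], [0, 0, 0, 0, 0, 0, 1], [0, 0, 0, 0, 0, 0, 1], [0, 0, 0, 0, 0, 0, 1], [0, 0, 0, 0, 0, 0, 1], [0, 0, 0, 0, 0, 0, 1]], "grip_force": 30}}

```text
t: 12.15
tool_pos: [0.4981, 0.2068, 0.0713]
tool_rot: [2.216, 2.227, 0.0]
contact_force: [-0.2, 1.4, 0.3]
opening: 0.0852
grip_force: 0.0
```

Emit:
{"op": "jog_arm", "data": {"plan": [[0, 0, -0.3, 0, 0, 0, 1], [0, 0, -0.6, 0, 0, 0, 1], [0, 0, -1, 0, 0, 0, 1], [0, 0, -1, 0, 0, 0, 1], [0, 0, -1, 0, 0, 0, 1], [0, 0, -1, 0, 0, 0, 1], [0, 0, -1, 0, 0, 0, 1], [0, 0, 0, 0, 0, 0, 1]]}}

```text
t: 12.95
tool_pos: [0.5004, 0.2074, 0.1943]
tool_rot: [2.213, 2.224, 0.011]
contact_force: [0.9, 0.1, 1.2]
opening: 0.0855
grip_force: 0.0
```

```bash
python3 d.py "[.50,.207,.2]"
python3 - <<'E'
from h import *
im,d,W,c=grab("scene")
h=cv2.cvtColor(im,cv2.COLOR_RGB2HSV)
m=((h[...,0]<5)|(h[...,0]>175))&(h[...,1]>170)&(h[...,2]>60)&(np.hypot(W[...,0]-.5,W[...,1]-.207)<.04)&(W[...,2]>.06)
P=W[m];print(len(P),np.percentile(P,[5,95],axis=0).round(4))
cv2.imwrite("pics/c7.png",cv2.resize(im[70:270,220:420],(600,600),interpolation=cv2.INTER_CUBIC)[...,::-1])
E
```

```text
pos [0.5004 0.2074 0.1943] units tool [-0.02 -0.02 -0.29] turn [ 0.01  -0.003  0.006] F [0.9 0.1 1.2] open 0.0855 grip 0.0 t 12.95
475 [[0.4751 0.1826 0.0907]
 [0.5065 0.2147 0.1142]]
```

View pics/c7.png

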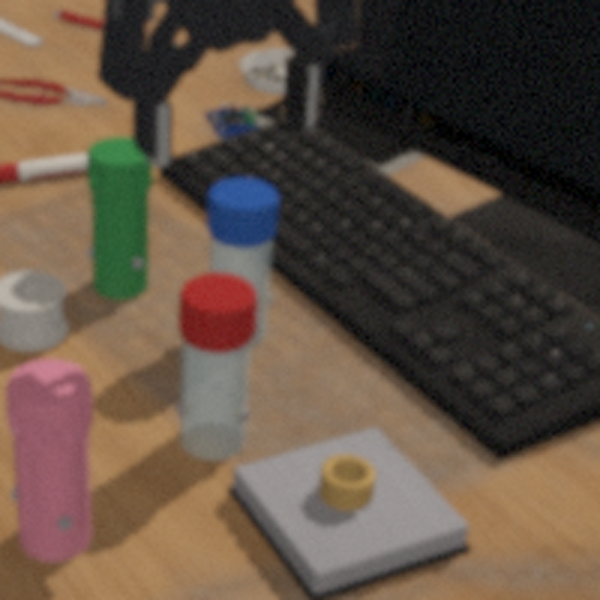

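The red tube stands upright and released, foot at (213,440). The spacer is on the block at (347,482), blue is untouched, and the gripper is clear. I hand it in.

```bash
python3 -c "
from station import ctrl
print(ctrl.finish_job())"
```

```text
the job is handed in; nothing more can be done
None
```

The job is handed in: two raps dropped the spacer onto the block, the empty red-capped tube stands cap up on the desk to the left of it, and the blue-capped tube was not touched; the hand-in gave no verdict.

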